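Lock the wafer stage through the guard windows

TASK

Lock the wafer inspection stage with its two guarded levers: reach down through the guard's windows with the fingertips and press first the ball-ended lever, then the paddle-ended lever, each fully down to its stop. Do not touch the guard, the stage or the wafer, leave the loose things around it where they are, and come away clear at the end with both levers down.

Things in the scene. Friction and masses are not known exactly. Their poses are not given: they have to be found in the camera images.
- station: Fixed wafer stage with guard, seen from above about 330 x 250 mm. Origin on the work surface, midway below the guard's two windows; x points from the guard to the wafer behind it, z up. Guard: level steel plate 86 to 91 mm high, x -67 to 92, y -125 to 125 mm, clear panels down its sides. Wafer and stage: x 92 to 263 mm, up to 62 mm high. Place and yaw (within 0.35 rad of 0) vary.
- window_left (a point): Centre of the left (+y) window in the guard plate, at its upper face, 91 mm high, at station x 0, y +60 mm. The rectangular opening is 84 mm along the station's x and 90 mm along its y.
- window_right (a point): Centre of the right (-y) window, same size and height, at station x 0, y -60 mm.
- ball (a point): Centre of the black ball, 22 mm diameter, that ends one lever, below either window. It is 60 mm from the lever's hinge, a level axis along station y, 45 mm high, 56 mm to +x of the window's centre. Fully down the lever is level and the ball's top 56 mm above the work surface; fully up its top is 82 mm high. Seen from above it stays within 5 mm of the window's centre.
- paddle (a point): Centre of the upper face of the black flat paddle, 30 mm along the lever, 38 mm wide, 8 mm thick, that ends the other lever, below the other window. It is 56 mm from a hinge placed like the ball lever's. Fully down it is level, its face 49 mm above the work surface; fully up this point is 73 mm high. Seen from above it stays within 8 mm of the window's centre.
- ball_lever (a joint): Angle of the ball-ended lever in rad: 0 fully up (27 deg above level), grows as it is pressed, 0.45 fully down at a firm stop. It starts between 0 and 0.12. Stiff by friction: it moves under about 4 to 5 N at its end and stays where it is left.
- paddle_lever (a joint): Angle of the paddle-ended lever in rad, same meaning, range, stiffness and start as the ball lever's.
- bottle: Loose white bottle, 54 mm in diameter, 130 mm tall, standing beside the station, to be left alone. Origin at the centre of its underside.
- jar: Loose clear jar with a white cap, 60 mm in diameter, 50 mm tall, standing beside the station on the other side from the bottle, to be left alone. Origin at the centre of its underside.
- wand: Loose grey pick-up wand lying in front of the guard (on the robot's side), about 135 mm long along its y, 18 mm wide and 16 mm high, to be left alone. Origin on its underside, y from -60 (handle) to +75 mm (suction tip).

How it is judged:
On the way, in this order (a step that is already met when the one before it is completed fails the run):
1. the ball-ended lever is pressed fully down while the paddle-ended lever is still up (value of joint ball_lever above 0.4 rad and value of joint paddle_lever below 0.2 rad), for 0.1 s.
2. then the paddle-ended lever is pressed fully down too (value of joint each of ball_lever, paddle_lever above 0.4 rad), for 0.1 s.
At the end, for the whole second after the job is handed in: Both levers are down (angle above 0.40 of 0.45 rad), and the bottle, jar and wand are at rest within 20 mm of where they started (all of step 2 and distance of each of bottle, jar, wand from where it was at the start of the episode below 0.02 m and linear speed of each of bottle, jar, wand below 0.02 m/s); the robot touches nothing.
It fails at once if the robot touches the guard, the stage or the wafer (over 0.5 N) (contact force between station and the fingers above 0.5 N or contact force between station and the arm above 0.5 N).
It fails at once if the bottle, jar or wand is moved more than 20 mm, lifted or carried (distance of any of bottle, jar, wand from where it was at the start of the episode above 0.02 m).
It also fails if it takes over 43 s, if anything falls off the work surface, if the arm or the gripper's body presses on something with over 40 N, if the wrist force passes 120 N, or if a joint passes its speed limit or range.

ROBOT

A 6-joint arm with a two-finger parallel gripper is mounted at the origin on the work surface. World frame = base frame: x ahead of the robot, y to its left, z up, the work surface at z = 0. Lengths are in m, angles in rad, forces in N, time in s.
With the tool pointing down it reaches from about 0.25 to 0.775 m from the base axis. Payload 4 kg.
Tool frame: the origin (TCP) lies midway between the tips of the shut fingers; the grasp point (between the pads) lies 19 mm behind it; y points along the fingers, x is the direction in which the jaws open and shut, and the axes are right-handed (so a half turn about y gives the same grasp; the last joint's range is limited). The gripper opens to 94 mm and grips with 3 to 60 N. Pads are 16 mm wide; open, the fingers measure 119 mm over their backs; the gripper's body (75 mm by 177 mm) begins 78 mm behind the grasp point.
Start: joints at [-1.311, 0.087, 1.371, -0, 1.684, -0.103], TCP at [0.195, -0.514, 0.176] pointing down, gripper open.
Joint ranges: [-3.1, 3.1], [-0.76, 2.03], [0.27, 2.55], [-1.08, 4.22], [0.17, 2.65], [-2.57, 2.57]. Speed limits (rad/s): [2.79, 2.79, 3.14, 3.14, 3.14, 3.14].

INTERFACE

Orientations are given as [roll, pitch, yaw] about the fixed x, y, z axes, in that order (R = Rz(yaw) Ry(pitch) Rx(roll)).
In Python, from bench import robot, snapshot, camera_info, ticket gives the robot as it stands.
- The arm moves only by the shell command python3 -m creep 'ROWS'. ROWS is JSON, a list of rows, each an object with "slide": the shift along the tool's x, y, z in mm, a list of three; "roll": the turn about the tool's y in degrees; "grip": the closure, from 0 (fully open) to 1 (shut). In form: [{"slide": [x, y, z], "roll": roll, "grip": grip}, ...]. A call has 1 to 20 rows; each row is the pose to reach, as a shift and turn from the pose commanded when the call began, along the tool's axes at that moment; what a row does not reach only later rows make up. A row lasts 1/12 s, in which the tool goes at most 41.7 mm and 7.16 degrees, less where a joint would pass 70% of its speed; a pose out of reach is approached as far as the arm can. A call with a gripper value outside its range is refused whole. The fingers move at their own pace and stop on an object; the grip force is fixed at half the most. Time passes only in rows, so rows that repeat a pose let the fingers close. It gives the time, the measured TCP pose, the force and the opening at its end, in the units of the state.
- robot.get_obs(): the state, without advancing time (a new reading comes with each control period).
- snapshot(name): name is "side" or "top" or "wrist"; returns the picture (420x560x3 uint8, red, green, blue); there is no depth.
- camera_info(name): a dict with "fx", "fy", "cx", "cy" (pixels), "cam_to_world" (4x4, takes a point from camera to world coordinates). Camera axes: x right, y down, z forward; pixel columns grow to the right and rows downward; lengths in m; the calibration is good to about 2 mm. A picture is of the moment at which its call begins: read the wrist's pose just before it. camera_info takes no time and is no camera call; for the wrist camera it gives the pose at the moment of the call.
- ticket.close_job(): hands the job in, once; it reports no verdict.
The state is a dict: "time": time; "joint_positions": joint angles; "qvel": joint speeds; "joint_torque": joint torques, N m; "tool_pos": TCP position; "ee_rot": TCP orientation; "wrist_force": force on the tool from outside, world axes, zero at the start; "wrist_torque": the same for the moment, N m; "width": finger opening in m.
Only numpy, scipy, OpenCV 4.12 (cv2) and the standard library are available. Lean on these libraries where they do the work, as an engineer would, in place of code of your own. Each camera call takes 0.05 s, during which the arm holds its last target.

## Working session

There is one attempt and no reset: what is moved stays moved. The work goes in short steps, Python scripts to look and compute and a shell command to move; the robot and the scene stay as the last step left them, time stands still between calls to the robot, and variables do not carry over. Pictures are saved under pics/ and viewed, and the job is handed in when it is done.

```bash
ls; mkdir -p pics
python3 - <<'E'
from bench import robot, snapshot, camera_info
import cv2
o=robot.get_obs()
print({k:(v if k in('time','width') else [round(float(x),3) for x in v]) for k,v in o.items()})
for n in ("top","side","wrist"):
    i=camera_info(n); print(n,i)
    cv2.imwrite(f"pics/{n}0.png",snapshot(n)[:,:,::-1])
E
```

```text
pics
{'time': 0.0, 'joint_positions': [-1.311, 0.088, 1.372, -0.0, 1.684, -0.103], 'qvel': [0.0, -0.001, 0.001, 0.001, -0.002, 0.0], 'joint_torque': [0.002, -34.018, -30.243, 0.072, 0.033, -0.0], 'tool_pos': [0.195, -0.514, 0.174], 'ee_rot': [-1.571, 0.002, -1.208], 'wrist_force': [0.454, -0.704, 0.203], 'wrist_torque': [0.006, -0.009, -0.019], 'width': 0.0939863203392353}
top {'fx': 439.63951739315394, 'fy': 439.63951739315394, 'cx': 280.9868243214793, 'cy': 209.1028304525859, 'cam_to_world': array([[ 0.00121473, -0.99478877,  0.10195016,  0.4618078 ],
       [-0.99954645, -0.00427557, -0.02980972,  0.08396403],
       [ 0.03009027, -0.10186771, -0.99434277,  0.98050349],
       [ 0.        ,  0.        ,  0.        ,  1.        ]])}
side {'fx': 400.0704569039773, 'fy': 400.0704569039773, 'cx': 280.971456256281, 'cy': 203.71579406575066, 'cam_to_world': array([[-0.84442287, -0.32576356,  0.4252389 ,  0.22294928],
       [-0.53564761,  0.52183286, -0.6639067 ,  0.6108954 ],
       [-0.00562702, -0.7883962 , -0.61514207,  0.5553293 ],
       [ 0.        ,  0.        ,  0.        ,  1.        ]])}
wrist {'fx': 292.0674758847649, 'fy': 292.0674758847649, 'cx': 284.106661573094, 'cy': 217.14578890739247, 'cam_to_world': array([[ 3.55499291e-01, -9.03616287e-01, -2.38951585e-01,
         2.64773558e-01],
       [-9.34676276e-01, -3.43881522e-01, -9.01429849e-02,
        -4.87307230e-01],
       [-7.16365452e-04,  2.55388145e-01, -9.66838343e-01,
         3.83784242e-01],
       [ 0.00000000e+00,  0.00000000e+00,  0.00000000e+00,
         1.00000000e+00]])}
```

View pics/top0.png

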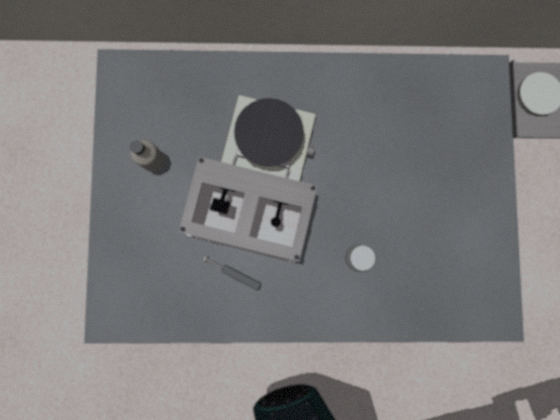

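View pics/side0.png

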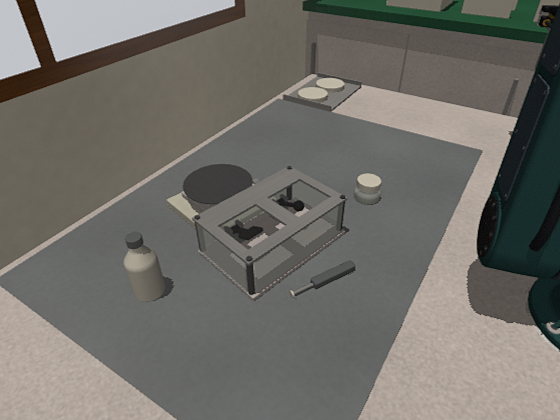

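View pics/wrist0.png

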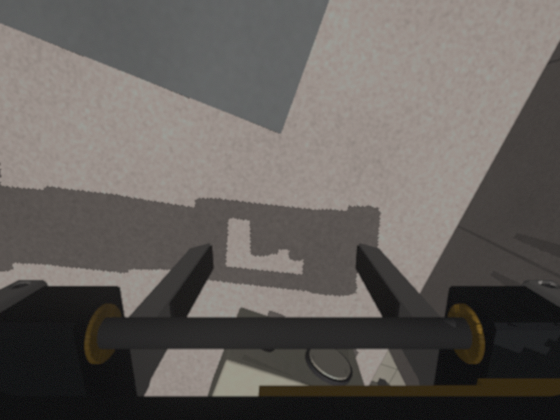

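```bash
cat > h.py <<'E'
import numpy as np, cv2
from bench import robot, snapshot, camera_info
def ray(ci,px):
    px=np.atleast_2d(px).astype(float)
    d=np.c_[(px[:,0]-ci['cx'])/ci['fx'],(px[:,1]-ci['cy'])/ci['fy'],np.ones(len(px))]
    T=ci['cam_to_world']; return T[:3,3], d@T[:3,:3].T
def plane(ci,px,z):
    o,d=ray(ci,px); return o+d*((z-o[2])/d[:,2])[:,None]
def proj(ci,P):
    T=np.linalg.inv(ci['cam_to_world']); p=np.atleast_2d(P)@T[:3,:3].T+T[:3,3]
    return np.c_[ci['fx']*p[:,0]/p[:,2]+ci['cx'],ci['fy']*p[:,1]/p[:,2]+ci['cy']]
E
python3 - <<'E'
from h import *
for n,(x0,y0,w,h) in dict(top=(160,80,200,150+30),side=(150,150,220,165)).items():
    im=cv2.imread(f'pics/{n}0.png')[y0:y0+h,x0:x0+w]
    cv2.imwrite(f'pics/{n}0c.png',cv2.resize(im,None,fx=3.3,fy=3.3,interpolation=cv2.INTER_CUBIC))
im=cv2.imread('pics/top0.png')
for p in [(192,200),(250,170),(250,245),(310,220),(150,220),(225,225),(285,235),(270,130),(310,120),(222,205),(277,222)]: print(p,im[p[1],p[0]], cv2.cvtColor(im[p[1]:p[1]+1,p[0]:p[0]+1],cv2.COLOR_BGR2HSV)[0,0])
E
```

```text
(192, 200) [139 138 140] [165   4 140]
(250, 170) [136 137 137] [ 30   2 137]
(250, 245) [140 138 142] [165   7 142]
(310, 220) [66 65 65] [120   4  66]
(150, 220) [116 111 108] [109  18 116]
(225, 225) [174 168 170] [130   9 174]
(285, 235) [176 175 170] [ 95   9 176]
(270, 130) [63 57 59] [130  24  63]
(310, 120) [164 175 169] [ 46  16 175]
(222, 205) [10  8 11] [160  70  11]
(277, 222) [12 15 15] [30 51 15]
```

View pics/top0c.png

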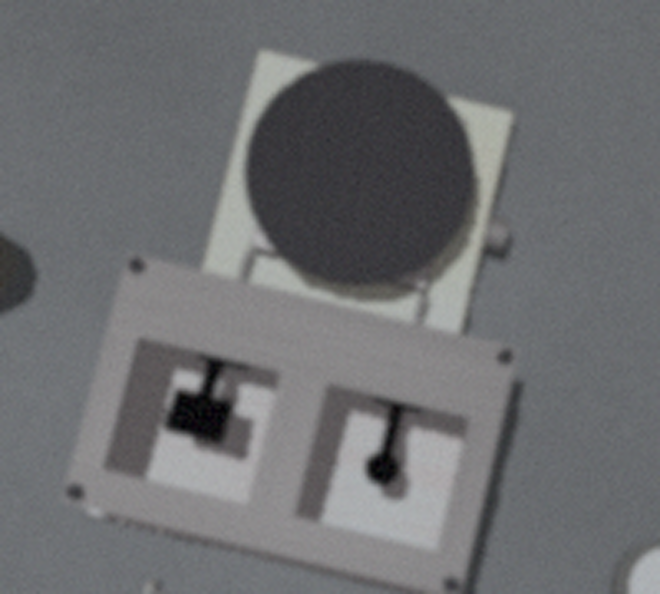

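View pics/side0c.png

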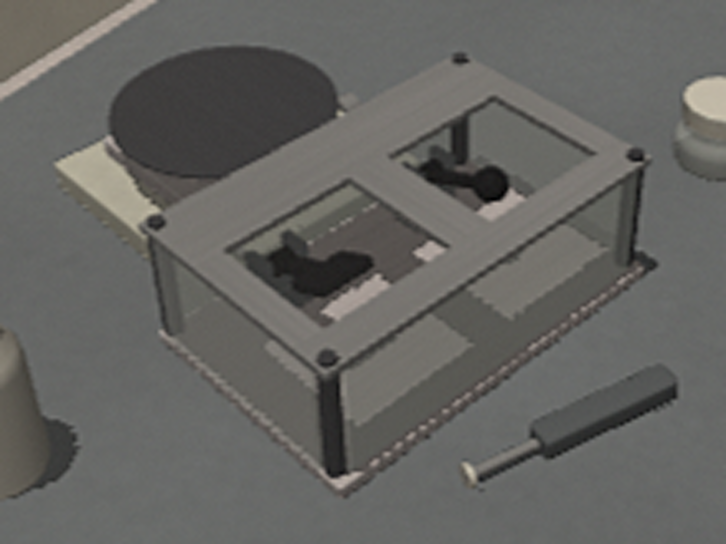

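Run:
```python
from h import *
ci=camera_info('top')
im=cv2.imread('pics/top0.png'); g=cv2.GaussianBlur(cv2.cvtColor(im,cv2.COLOR_BGR2GRAY),(3,3),0)
roi=np.zeros_like(g); roi[150:270,172:325]=1
m=((g>124)&(g<158)&(roi>0)).astype(np.uint8)
m=cv2.morphologyEx(m,cv2.MORPH_OPEN,np.ones((3,3)))
cs,h=cv2.findContours(m,cv2.RETR_CCOMP,cv2.CHAIN_APPROX_NONE)
vis=im.copy()
for c,hh in zip(cs,h[0]):
    A=cv2.contourArea(c)
    if A<400: continue
    W=plane(ci,c[:,0],0.091)[:,:2]*1000
    (cx,cy),(w,hh2),a=cv2.minAreaRect(W.astype(np.float32))
    print('hole' if hh[3]>=0 else 'outer',A,np.round([cx,cy,w,hh2,a],1))
    cv2.drawContours(vis,[c],-1,(0,0,255),1)
# dark blobs
m=((g<45)&(roi>0)).astype(np.uint8)
n,l,s,c=cv2.connectedComponentsWithStats(m)
for k in range(1,n):
    if s[k,4]>=3: print(s[k],np.round(c[k],1),np.round(plane(ci,c[k],0.091)[0]*1000,1))
cv2.imwrite('pics/top0v.png',cv2.resize(vis[130:280,160:330],None,fx=4,fy=4))
```

```text
outer 9167.5 [557.1 125.4 250.1 165.8  78.1]
hole 1977.5 [529.5  67.8  98.3  91.1  76.5]
hole 1984.5 [557.7 185.3  96.4  91.3  76.7]
[211 189  18  25 211] [220.8 203.9] [563.  179.5  91. ]
[272 203  10  23  89] [277.  216.2] [538.5  65.4  91. ]
```

View pics/top0v.png

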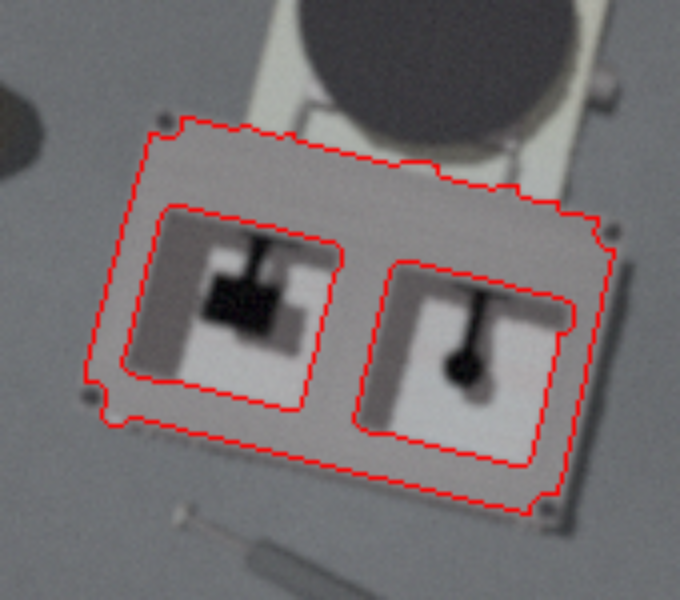

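```bash
cat >> h.py <<'E'
from scipy.spatial.transform import Rotation as Rn
def tool():
    o=robot.get_obs(); R=Rn.from_euler('xyz',o['ee_rot']).as_matrix(); return np.array(o['tool_pos']),R,o
O=np.array([543.6,126.6]); yaw=np.arctan2(-28.2,117.5)
def st2w(x,y): c,s=np.cos(yaw),np.sin(yaw); return O+np.array([c*x-s*y,s*x+c*y])
def w2st(p): c,s=np.cos(yaw),np.sin(yaw); d=np.asarray(p)[:2]-O; return np.array([c*d[0]+s*d[1],-s*d[0]+c*d[1]])
def slide_to(x,y,z):
    p,R,o=tool(); return R.T@(np.array([x,y,z])-p*1000)
E
python3 - <<'E'
from h import *
ci=camera_info('top')
im=cv2.imread('pics/top0.png'); g=cv2.cvtColor(im,cv2.COLOR_BGR2GRAY)
for nm,(x0,y0,x1,y1),z in (('ball',(265,200,290,235),.068),('paddle',(205,185,235,220),.070)):
    m=(g[y0:y1,x0:x1]<50).astype(np.uint8)
    k=5 if nm=='ball' else 7
    m=cv2.morphologyEx(m,cv2.MORPH_OPEN,cv2.getStructuringElement(cv2.MORPH_ELLIPSE if nm=='ball' else cv2.MORPH_RECT,(k,k)))
    n,l,s,c=cv2.connectedComponentsWithStats(m); k=1+np.argmax(s[1:,4]); px=c[k]+[x0,y0]
    P=plane(ci,px,z)[0]*1000; print(nm,px,s[k],P,'station',w2st(P))
p,R,o=tool(); print(p,np.round(R,3),np.degrees(yaw)); 
b=st2w(-1,-60); pd=st2w(2,60); print('ball',b,'paddle',pd)
print(slide_to(*b,130)); print(slide_to(*pd,130)-slide_to(*b,130))
E
```

```text
ball [275.72413793 221.5       ] [ 7 17  8 10 58] [529.39113233  67.53082819  68.        ] station [-3.13754736e-02 -6.07540780e+01]
paddle [220.56424581 205.7150838 ] [  8  15  16  13 179] [561.69170233 182.15846242  70.        ] station [ 4.62629921 58.24645736]
[ 0.19504989 -0.51375732  0.17468613] [[ 0.355 -0.     0.935]
 [-0.935  0.002  0.355]
 [-0.002 -1.     0.   ]] -13.495733280795811
ball [528.62523555  68.49013483] paddle [559.54715175 184.47649221]
[-425.89817218   45.49454823  518.4809065 ]
[-97.46380031   0.17681208  70.06979639]
```

```bash
python3 -m creep '[{"slide":[-426,0,518],"roll":0,"grip":1},{"slide":[-426,0,518],"roll":0,"grip":1},{"slide":[-426,0,518],"roll":0,"grip":1},{"slide":[-426,0,518],"roll":0,"grip":1},{"slide":[-426,0,518],"roll":0,"grip":1},{"slide":[-426,0,518],"roll":0,"grip":1},{"slide":[-426,0,518],"roll":0,"grip":1},{"slide":[-426,0,518],"roll":0,"grip":1},{"slide":[-426,0,518],"roll":0,"grip":1},{"slide":[-426,0,518],"roll":0,"grip":1},{"slide":[-426,0,518],"roll":0,"grip":1},{"slide":[-426,0,518],"roll":0,"grip":1},{"slide":[-426,0,518],"roll":0,"grip":1},{"slide":[-426,0,518],"roll":0,"grip":1},{"slide":[-426,0,518],"roll":0,"grip":1},{"slide":[-426,0,518],"roll":0,"grip":1},{"slide":[-426,0,518],"roll":0,"grip":1},{"slide":[-426,0,518],"roll":0,"grip":1},{"slide":[-426,0,518],"roll":0,"grip":1},{"slide":[-426,0,518],"roll":0,"grip":1}]'
python3 - <<'E'
from h import *
p,R,o=tool(); print(p,w2st(p*1000),o['width'],o['wrist_force'],slide_to(*st2w(-1,-60),100))
for n in ('wrist','side'): cv2.imwrite(f'pics/{n}1.png',snapshot(n)[:,:,::-1])
E
```

```text
time: 1.82
tool_pos: [0.5278, 0.0666, 0.1755]
ee_rot: [-1.571, -0.001, -1.209]
wrist_force: [-0.4, 1.1, -0.2]
width: 0.0004
[0.52775277 0.06662653 0.17549426] [ -1.41346101 -62.01575499] 0.00041137385028024533 [-0.44245534  1.07550639 -0.21975152] [-1.47387914 75.49248301  1.52640447]
```

View pics/wrist1.png

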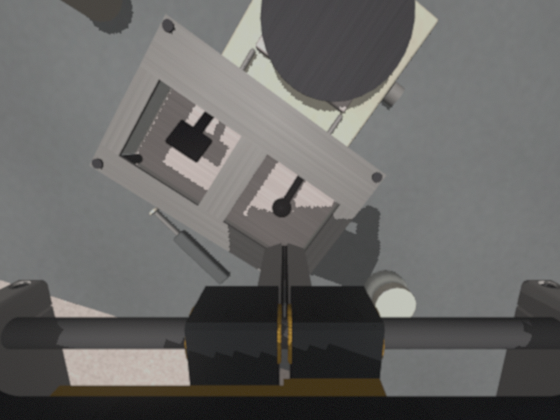

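View pics/side1.png

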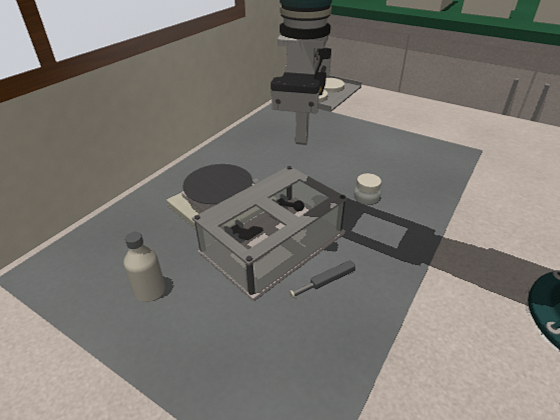

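Run:
```python
from h import *
ci=camera_info('wrist')
print('ball',[w2st(q*1000).round(1) for q in plane(ci,[[282,208]],.068)])
print('paddle',[w2st(q*1000).round(1) for q in plane(ci,[[189,140]],.07)])
print('Lwin corners? ',[w2st(q*1000).round(1) for q in plane(ci,[[160,81],[241,133],[203,205],[122,155],[268,156],[338,204]],.091)])
ci=camera_info('side')
print('side ball',[w2st(q*1000).round(1) for q in plane(ci,[[150+493/3.3,150+181/3.3]],.068)])
print('side win',[w2st(q*1000).round(1) for q in plane(ci,[[150+495/3.3,150+98/3.3],[150+600/3.3,150+154/3.3],[150+388/3.3,150+157/3.3]],.091)])
```

```text
ball [array([ -1.4, -59.7])]
paddle [array([ 4.8, 61.5])]
Lwin corners?  [array([ 39.6, 104.4]), array([42.5, 17.7]), array([-39.9,  12.2]), array([-41. , 103.6]), array([ 38.9, -15.9]), array([  39. , -102.2])]
side ball [array([ -2.6, -60.1])]
side win [array([ 34.3, -99.5]), array([ -48.6, -101.6]), array([ 36.1, -11.3])]
```

```bash
python3 -m creep '[{"slide":[-1.5,35,1.5],"roll":0,"grip":1},{"slide":[-1.5,65,1.5],"roll":0,"grip":1},{"slide":[-1.5,85,1.5],"roll":0,"grip":1},{"slide":[-1.5,92,1.5],"roll":0,"grip":1},{"slide":[-1.5,98,1.5],"roll":0,"grip":1},{"slide":[-1.5,104,1.5],"roll":0,"grip":1},{"slide":[-1.5,108,1.5],"roll":0,"grip":1},{"slide":[-1.5,112,1.5],"roll":0,"grip":1},{"slide":[-1.5,115,1.5],"roll":0,"grip":1},{"slide":[-1.5,115,1.5],"roll":0,"grip":1},{"slide":[-1.5,115,1.5],"roll":0,"grip":1}]'
python3 - <<'E'
from h import *
p,R,o=tool(); print(p,w2st(p*1000),o['wrist_force'])
cv2.imwrite(f'pics/side2.png',snapshot('side')[140:320,140:360,::-1].repeat(3,0).repeat(3,1))
E
```

```text
time: 2.83
tool_pos: [0.5294, 0.0699, 0.0609]
ee_rot: [-1.57, -0.0, -1.208]
wrist_force: [-0.9, 0.1, -0.5]
width: 0.0002
[0.52941187 0.06988449 0.06092483] [ -0.56048907 -58.46057119] [-0.91279891  0.0781955  -0.50865208]
```

View pics/side2.png

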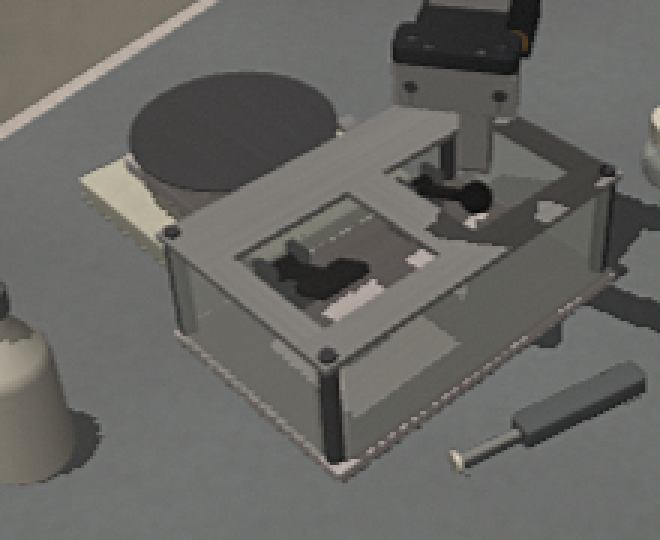

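Run:
```python
from h import *
ci=camera_info('side')
for z in (71,65,60,55,50,45): print(z,proj(ci,np.r_[st2w(-1,-60),z]/1000).round(1))
p,R,o=tool(); print('tip',proj(ci,p).round(1))
for f in ('pics/side0.png',):
    g=cv2.imread(f,0)
    print(g[185:225,290:310:2])
cv2.imwrite('pics/side3.png',snapshot('side')[:,:,::-1])
for f in ('side0','side1','side3'):
    g=cv2.imread(f'pics/{f}.png',0)[190:230,280:312]; m=(g<35).astype(np.uint8)
    m=cv2.morphologyEx(m,cv2.MORPH_OPEN,cv2.getStructuringElement(cv2.MORPH_ELLIPSE,(7,7)))
    n,l,s,c=cv2.connectedComponentsWithStats(m); print(f,s[1:],c[1:]+[280,190])
```

```text
71 [[298.8 203.3]]
65 [[298.7 205.7]]
60 [[298.7 207.7]]
55 [[298.6 209.7]]
50 [[298.6 211.6]]
45 [[298.5 213.5]]
tip [[298.  207.5]]
[[ 55  89 110 105 104 105 106 106 105  75]
 [ 41  92 106 106 105 105 105 106 105 104]
 [ 36  93 106 105 104 105 106 104 105 106]
 [ 34  92 106 105 105 107 104 105 104 105]
 [ 35  94 105 107 103 105 105 103 105 105]
 [ 35  93 106 105 105 104 104 104 105 104]
 [ 34  92 105 104 105 105 106 104 105 105]
 [ 34  93 106 104 105 106 105 106 102 105]
 [ 32  95 105 106 105 106 106 105 105 105]
 [ 35  93 105 103 106 104 104 106 104 106]
 [ 33  94 106 106 106 105 106 104 104 104]
 [ 35  93 107 107 105 104 104 105 103 105]
 [ 35  92 101  99 107 104 106 104 104 104]
 [ 30  88  88  89 100 108 106 106 106 105]
 [ 39  82  90  92  96 112 108 106 105 104]
 [ 78  80  88  84  50  70 112 105 104 105]
 [ 87  83  72  41  25  29  81 109 105 104]
 [ 50  66  42  25  27  22  46 103 106 105]
 [ 29  37  29  28  33  27  22  80  90 107]
 [ 27  25  29  29  32  27  21  76  87 100]
 [ 25  24  26  30  32  27  22  71  87  87]
 [ 27  20  26  29  28  27  18  68  88  86]
 [ 79  72  21  29  2
[... 191 characters left out ...]
25]
 [112  79  79 127 154 165 165 162 132 118]
 [122 107  70 161 161 163 162 134 120 122]
 [122 119 129 164 161 161 153 119 121 120]
 [122 120 120 148 165 153 124 120 121 121]
 [122 120 119 121 151 128 118 122 119 120]
 [120 123 120 118 123 120 121 120 122 122]
 [122 119 123 119 119 122 120 120 123 119]
 [121 122 120 120 121 121 119 122 120 116]
 [120 121 121 120 122 119 122 120 118 121]
 [117 119 119 121 119 121 120 118 119 119]
 [119 120 122 119 119 122 118 120 121 124]
 [119 121 120 118 121 120 117 120 123 115]
 [120 121 119 120 121 116 119 121 111  64]]
side0 [[13 11 11 10 80]] [[298.  205.5]]
side1 [[14 13 10  8 56]] [[298.55357143 206.60714286]]
side3 [[13 11 11 10 80]] [[298.  205.5]]
```

Run:
```python
from h import *
ci=camera_info('side')
print('side1 tip',proj(ci,[.5278,.0666,.1755]).round(1))
p,R,o=tool(); print(o['time'],p,o['wrist_force'],o['joint_positions'])
for n in ('wrist','top','side'):
    im=snapshot(n); cv2.imwrite(f'pics/{n}4.png',im[:,:,::-1])
a=cv2.imread('pics/side1.png'); b=cv2.imread('pics/side4.png')
v=np.hstack([a[100:240,240:360],b[100:240,240:360]])
cv2.imwrite('pics/side4v.png',cv2.resize(v,None,fx=3.3,fy=3.3,interpolation=cv2.INTER_NEAREST))
```

```text
side1 tip [[301.  157.4]]
2.9333 [0.52952475 0.06987941 0.06106608] [0.26224359 0.40642921 0.11322468] [ 2.51001723e-02  1.02394840e-01  1.58394196e+00 -8.56277553e-05
  1.45431460e+00  1.23300115e+00]
```

View pics/side4v.png

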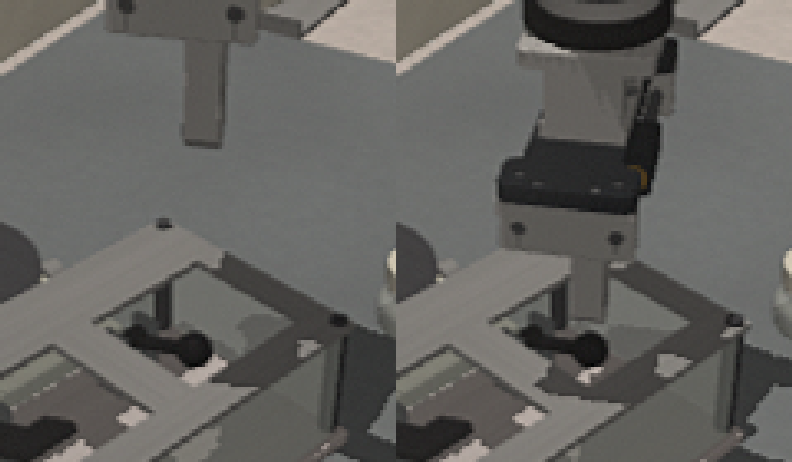

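View pics/wrist4.png

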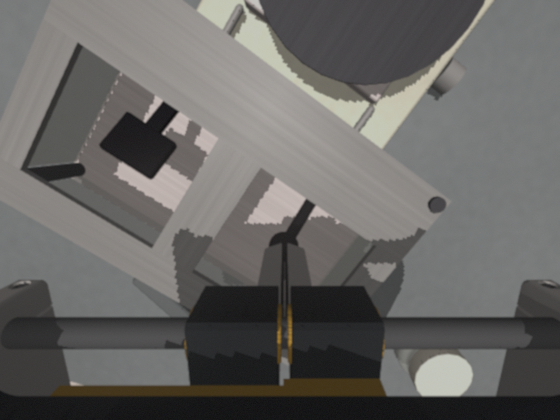

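Run:
```python
from h import *
p,R,o=tool()
cw=camera_info('wrist'); cs=camera_info('side')
print('ball in wrist',proj(cw,np.r_[st2w(-1,-60),68]/1000),'tcp',proj(cw,p))
for dz in (0,10,20,25,30):
    print(dz,'wrist front edge',proj(cw,p+[0,0,dz/1e3]+R[:,2]*.008).round(1),proj(cw,p+[0,0,dz/1e3]-R[:,2]*.008).round(1),'side',proj(cs,p+[0,0,dz/1e3]+R[:,0]*-.0125).round(1))
im=cv2.imread('pics/wrist4.png')[200:300,230:340]; cv2.imwrite('pics/wrist4c.png',cv2.resize(im,None,fx=5,fy=5))
```

```text
ball in wrist [[285.50099298 246.5426649 ]] tcp [[284.11509034 241.75826561]]
0 wrist front edge [[284.1 231.7]] [[284.1 251.6]] side [[297.  211.5]]
10 wrist front edge [[284.1 235.9]] [[284.1 256.7]] side [[297.  207.5]]
20 wrist front edge [[284.2 240.5]] [[284.2 262.2]] side [[297.1 203.4]]
25 wrist front edge [[284.2 243. ]] [[284.2 265.2]] side [[297.2 201.4]]
30 wrist front edge [[284.2 245.6]] [[284.2 268.3]] side [[297.2 199.3]]
```

View pics/wrist4c.png

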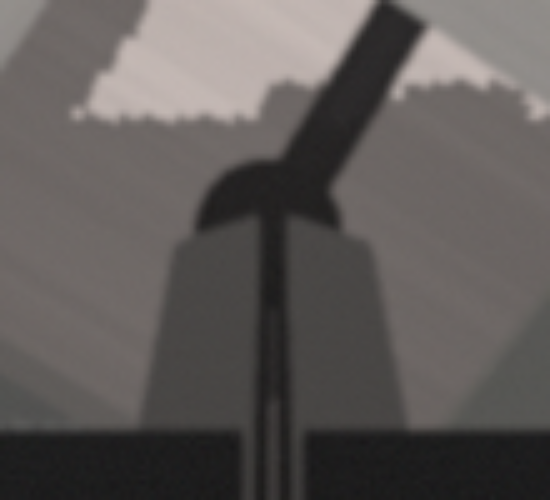

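```bash
python3 -m creep '[{"slide":[0,4,0],"roll":0,"grip":1},{"slide":[0,8,0],"roll":0,"grip":1},{"slide":[0,12,0],"roll":0,"grip":1},{"slide":[0,15,0],"roll":0,"grip":1},{"slide":[0,18,0],"roll":0,"grip":1},{"slide":[0,20,0],"roll":0,"grip":1}]'
python3 - <<'E'
from h import *
p,R,o=tool(); print(p,w2st(p*1000),o['wrist_force'])
b=snapshot('side')[:,:,::-1]; w=snapshot('wrist')[:,:,::-1]
v=np.hstack([b[140:260,240:360],w[180:300,220:340]])
cv2.imwrite('pics/v5.png',cv2.resize(v,None,fx=3.3,fy=3.3,interpolation=cv2.INTER_CUBIC))
E
```

```text
time: 3.58
tool_pos: [0.5275, 0.0704, 0.0407]
ee_rot: [-1.574, 0.002, -1.208]
wrist_force: [-4.7, 1.4, 5.3]
width: 0.0008
[0.5274778  0.07036338 0.04065157] [ -2.55291645 -58.44626101] [-4.72694502  1.35825004  5.33930844]
```

View pics/v5.png

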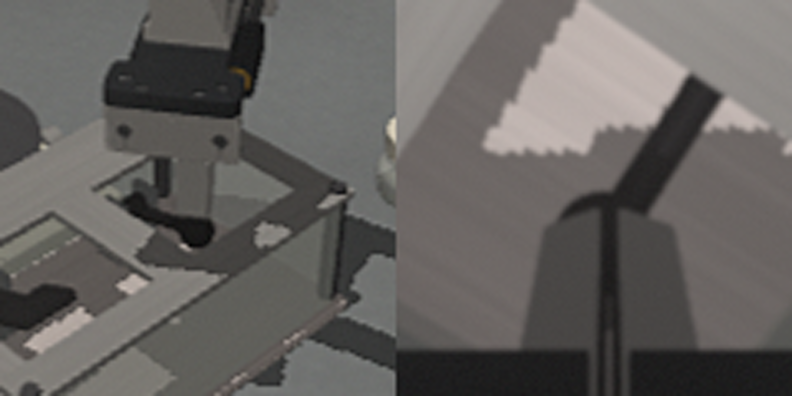

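```bash
python3 -m creep '[{"slide":[0,3,-1],"roll":0,"grip":1},{"slide":[0,6,-2],"roll":0,"grip":1},{"slide":[0,8,-2],"roll":0,"grip":1},{"slide":[0,8,-2],"roll":0,"grip":1}]'
python3 -m creep '[{"slide":[0,2,0],"roll":0,"grip":1},{"slide":[0,4,0],"roll":0,"grip":1},{"slide":[0,4,0],"roll":0,"grip":1}]'
python3 - <<'E'
from h import *
p,R,o=tool(); print(p,w2st(p*1000),o['wrist_force'])
b=snapshot('side')[:,:,::-1]; w=snapshot('wrist')[:,:,::-1]
v=np.hstack([b[140:260,240:360],w[180:300,220:340]])
cv2.imwrite('pics/v6.png',cv2.resize(v,None,fx=3.3,fy=3.3,interpolation=cv2.INTER_CUBIC))
E
```

```text
time: 4.02
tool_pos: [0.5267, 0.0698, 0.0324]
ee_rot: [-1.571, 0.001, -1.208]
wrist_force: [-1.3, 1.6, 3.3]
width: 0.0006
time: 4.27
tool_pos: [0.5271, 0.0692, 0.0284]
ee_rot: [-1.571, 0.0, -1.208]
wrist_force: [-2.3, 1.4, 4.0]
width: 0.0006
[0.52711971 0.06919458 0.02840361] [ -2.62835099 -59.66636002] [-2.33196335  1.35281315  3.97579595]
```

View pics/v6.png

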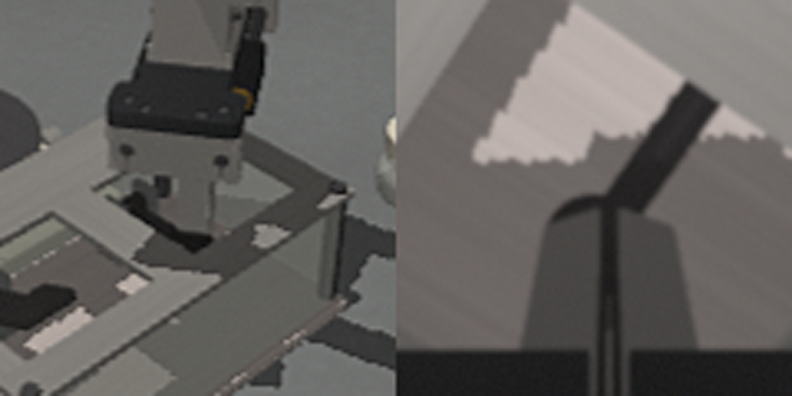

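Run:
```python
from h import *
b=snapshot('side')[:,:,::-1]; cv2.imwrite('pics/side7.png',b)
a=cv2.imread('pics/side4.png')
v=np.hstack([a[180:230,265:320],b[180:230,265:320]])
cv2.imwrite('pics/v7.png',cv2.resize(v,None,fx=7,fy=7,interpolation=cv2.INTER_NEAREST))
cs=camera_info('side')
# lever model: hinge station x 56,y -60,z45 ; ball centre angle
for th in (0,.1,.2,.3,.4,.45):
    el=np.radians(27)-th*np.radians(27)/.45*1.0
    c=np.r_[st2w(56-60*np.cos(el),-60),45+60*np.sin(el)]/1000
    print(th,proj(cs,c).round(1),'bottom',(proj(cs,c)+[0,0]).round(1)[0,1]+11*.4)
print(proj(cs,np.r_[st2w(56,-60),45]/1000))
```

```text
0 [[297.5 202. ]] bottom 206.4
0.1 [[298.4 204.9]] bottom 209.3
0.2 [[299.  207.7]] bottom 212.1
0.3 [[299.5 210.4]] bottom 214.8
0.4 [[299.6 213. ]] bottom 217.4
0.45 [[299.6 214.2]] bottom 218.6
[[278.87272167 201.19094199]]
```

View pics/v7.png

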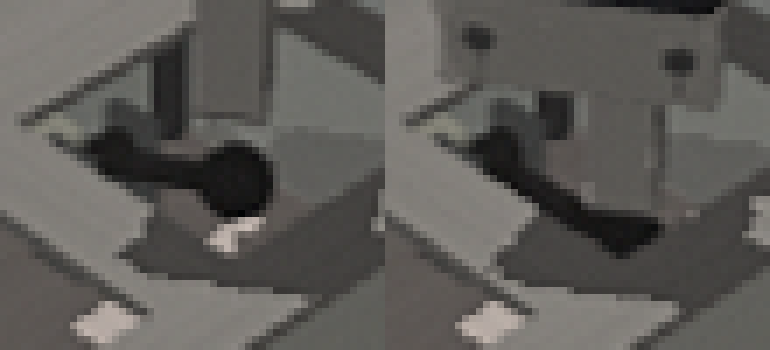

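```bash
python3 -m creep '[{"slide":[0,2,0],"roll":0,"grip":1},{"slide":[0,3,0],"roll":0,"grip":1},{"slide":[0,3,0],"roll":0,"grip":1}]'
python3 -m creep '[{"slide":[0,1.5,0],"roll":0,"grip":1},{"slide":[0,3,0],"roll":0,"grip":1},{"slide":[0,3,0],"roll":0,"grip":1}]'
python3 - <<'E'
from h import *
p,R,o=tool(); print(p,w2st(p*1000),o['wrist_force'])
b=snapshot('side')[:,:,::-1]; w=snapshot('wrist')[:,:,::-1]
v=np.hstack([b[180:230,265:320],w[210:260,250:305]])
cv2.imwrite('pics/v8.png',cv2.resize(v,None,fx=7,fy=7,interpolation=cv2.INTER_NEAREST))
E
```

```text
time: 4.67
tool_pos: [0.5272, 0.0691, 0.0257]
ee_rot: [-1.571, 0.0, -1.208]
wrist_force: [-3.4, 1.8, 5.8]
width: 0.0005
time: 4.92
tool_pos: [0.5273, 0.0691, 0.0251]
ee_rot: [-1.57, -0.0, -1.208]
wrist_force: [-5.8, 0.0, 14.5]
width: 0.0002
[0.52731052 0.06911788 0.02505586] [ -2.42491227 -59.69640903] [-5.75091172  0.03944156 14.46481931]
```

View pics/v8.png

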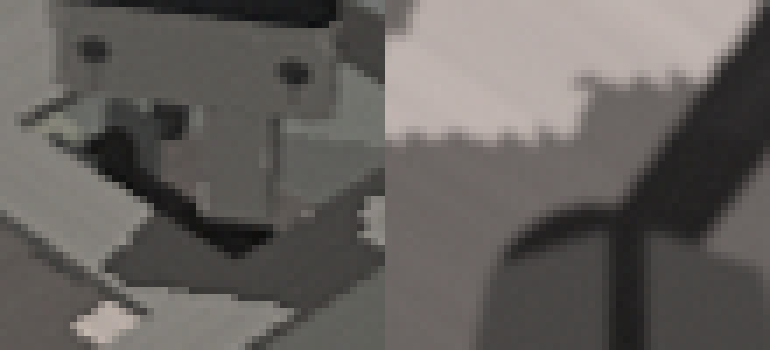

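Run:
```python
from h import *
cs=camera_info('side'); p,R,o=tool()
a=cv2.imread('pics/side1.png'); cv2.imwrite('pics/side1z.png',cv2.resize(a[120:160,280:330],None,fx=10,fy=10,interpolation=cv2.INTER_NEAREST))
for nm,q in (('now',p),('s1',np.array([.5278,.0666,.1755])),('s4',np.array([.5295,.0699,.061]))):
  for dz in (20,25,30,35):
    print(nm,dz,[proj(cs,q+[0,0,dz/1e3]-R[:,0]*.0125+R[:,2]*s).round(1)[0] for s in (-.008,.008)])
print(p,o['wrist_force'])
```

```text
now 20 [array([301.9, 218.3]), array([293.9, 217.3])]
now 25 [array([301.9, 216.4]), array([293.9, 215.4])]
now 30 [array([302. , 214.4]), array([294. , 213.4])]
now 35 [array([302.1, 212.5]), array([294. , 211.5])]
s1 20 [array([304.6, 151.7]), array([295.6, 150.8])]
s1 25 [array([304.7, 149.2]), array([295.7, 148.3])]
s1 30 [array([304.8, 146.7]), array([295.7, 145.8])]
s1 35 [array([304.9, 144.2]), array([295.8, 143.3])]
s4 20 [array([301.2, 203.9]), array([293. , 202.9])]
s4 25 [array([301.2, 201.8]), array([293. , 200.8])]
s4 30 [array([301.3, 199.7]), array([293.1, 198.8])]
s4 35 [array([301.4, 197.7]), array([293.1, 196.7])]
[0.52731821 0.06912205 0.02505922] [-6.37079152  0.64713155 14.84469013]
```

View pics/side1z.png

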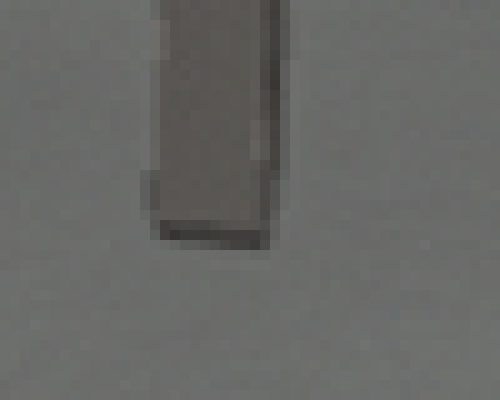

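```bash
python3 -m creep '[{"slide":[0,1,0],"roll":0,"grip":1},{"slide":[0,2,0],"roll":0,"grip":1},{"slide":[0,2,0],"roll":0,"grip":1},{"slide":[0,2,0],"roll":0,"grip":1}]'
```

```text
time: 5.35
tool_pos: [0.5274, 0.0692, 0.0247]
ee_rot: [-1.57, -0.001, -1.208]
wrist_force: [-10.7, 0.4, 21.5]
width: 0.0005
```

```bash
python3 -m creep '[{"slide":[0,-5,0],"roll":0,"grip":1},{"slide":[0,-20,0],"roll":0,"grip":1},{"slide":[0,-50,0],"roll":0,"grip":1},{"slide":[0,-80,0],"roll":0,"grip":1},{"slide":[0,-100,0],"roll":0,"grip":1},{"slide":[0,-100,0],"roll":0,"grip":1},{"slide":[0,-100,0],"roll":0,"grip":1}]'
python3 - <<'E'
from h import *
p,R,o=tool(); print(p,w2st(p*1000),o['wrist_force'])
t=st2w(2,60); print('to paddle',slide_to(*t,p[2]*1000))
b=snapshot('side')[:,:,::-1]; w=snapshot('wrist')[:,:,::-1]
cv2.imwrite('pics/side9.png',b);cv2.imwrite('pics/wrist9.png',w)
cv2.imwrite('pics/v9.png',cv2.resize(b[180:240,220:320],None,fx=7,fy=7,interpolation=cv2.INTER_NEAREST))
E
```

```text
time: 5.93
tool_pos: [0.5285, 0.0688, 0.1211]
ee_rot: [-1.568, -0.002, -1.208]
wrist_force: [-0.2, 0.3, -1.1]
width: 0.0
[0.52847436 0.06879632 0.12108828] [ -1.21816492 -59.73747648] [-0.16540996  0.29231697 -1.12215037]
to paddle [-9.71408075e+01  3.79376784e-02  7.00791120e+01]
```

View pics/v9.png

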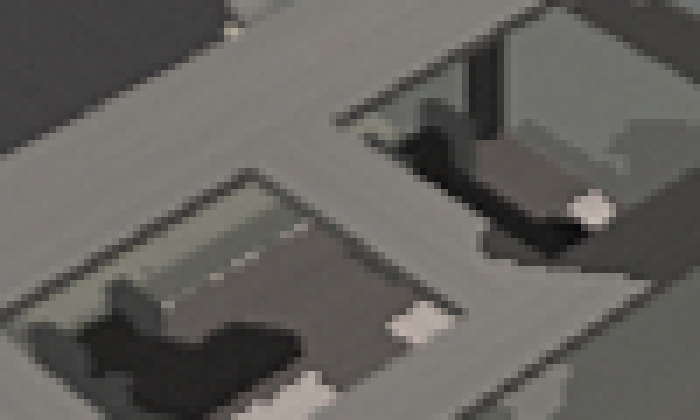

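View pics/wrist9.png

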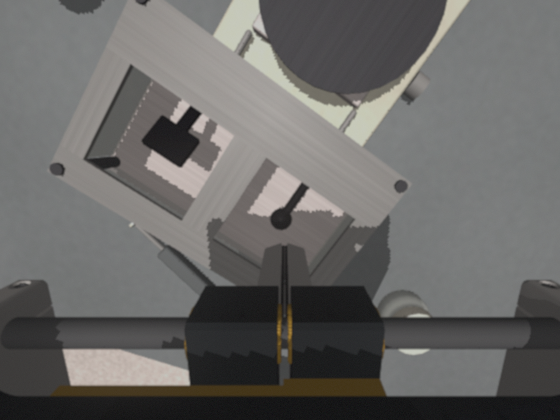

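Run:
```python
import cv2,numpy as np
b=cv2.imread('pics/side9.png')[190:235,265:325]; a=cv2.imread('pics/side0.png')[190:235,265:325]
v=np.clip(np.hstack([a,b]).astype(float)*2.2,0,255).astype(np.uint8)
cv2.imwrite('pics/v9b.png',cv2.resize(v,None,fx=6.5,fy=6.5,interpolation=cv2.INTER_NEAREST))
```

```text
(no output)
```

View pics/v9b.png

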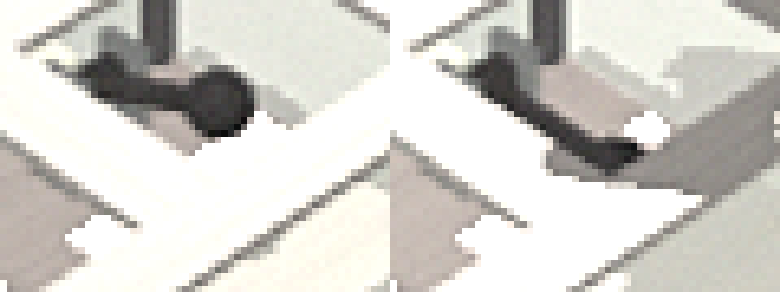

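Run:
```python
from h import *
cw=camera_info('wrist')
g=cv2.imread('pics/wrist9.png',0)[195:240,262:320]; m=(g<45).astype(np.uint8)
m=cv2.morphologyEx(m,cv2.MORPH_OPEN,cv2.getStructuringElement(cv2.MORPH_ELLIPSE,(13,13)))
n,l,s,c=cv2.connectedComponentsWithStats(m); print(s[1:],c[1:]+[262,195])
for z in (45,50,55,60): print(z,w2st(plane(cw,c[1]+[262,195],z/1e3)[0]*1000))
cs=camera_info('side')
for x,y in ((-42,-15),(-42,-60),(-42,-105),(42,-15)): print((x,y),proj(cs,np.r_[st2w(x,y),91]/1000))
```

```text
[] []Traceback (most recent call last):
  File "<stdin>", line 6, in <module>
IndexError: index 1 is out of bounds for axis 0 with size 1
```

Run:
```python
from h import *
cw=camera_info('wrist')
g=cv2.imread('pics/wrist9.png',0)[195:240,262:320]
v=np.clip(g.astype(float)*2,0,255).astype(np.uint8); cv2.imwrite('pics/w9b.png',cv2.resize(v,None,fx=10,fy=10,interpolation=cv2.INTER_NEAREST))
for z in (45,50,55,60,66): 
  pt=plane(cw,[281,218],z/1e3)[0]; print(z,w2st(pt*1000),22e-3*292/np.dot(cw['cam_to_world'][:3,2],pt-cw['cam_to_world'][:3,3]))
cs=camera_info('side')
for x,y in ((-42,-15),(-42,-60),(-42,-105),(42,-15)): print((x,y),proj(cs,np.r_[st2w(x,y),91]/1000))
```

```text
45 [ -5.9770032  -58.30953613] 21.960011261319654
50 [ -4.83030564 -57.58977136] 22.355857349825015
55 [ -3.68360809 -56.87000659] 22.766236263925926
60 [ -2.53691053 -56.15024182] 23.191963292093416
66 [ -1.16087346 -55.2865241 ] 23.724335389988187
(-42, -15) [[298.15692548 215.17434136]]
(-42, -60) [[314.77326349 204.47775868]]
(-42, -105) [[330.33808465 194.45807827]]
(42, -15) [[266.93675487 195.46644979]]
```

View pics/w9b.png

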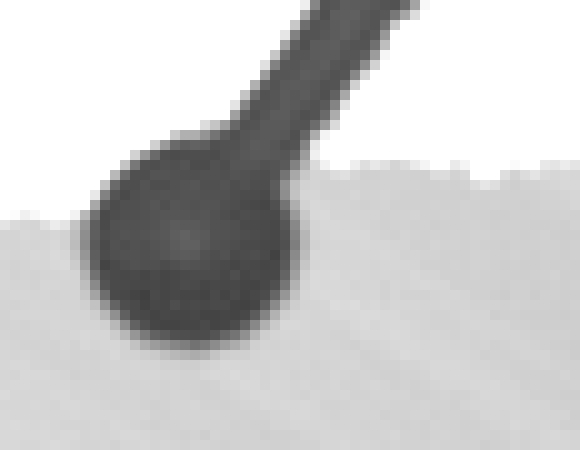

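```bash
python3 - <<'E'
from h import *
ct=camera_info('top'); cs=camera_info('side')
print('bottle cap top z130',plane(ct,[137,148],.13), 'base side',plane(cs,[149,295],0))
E
python3 -m creep '[{"slide":[-24,0,18],"roll":0,"grip":1},{"slide":[-50,0,36],"roll":0,"grip":1},{"slide":[-75,0,54],"roll":0,"grip":1},{"slide":[-97,0,70],"roll":0,"grip":1},{"slide":[-97,0,70],"roll":0,"grip":1},{"slide":[-97,0,70],"roll":0,"grip":1},{"slide":[-97,0,70],"roll":0,"grip":1}]'
python3 - <<'E'
from h import *
p,R,o=tool(); print(p,w2st(p*1000),o['wrist_force'])
b=snapshot('side')[:,:,::-1]; w=snapshot('wrist')[:,:,::-1]
cv2.imwrite('pics/side10.png',b);cv2.imwrite('pics/wrist10.png',w)
v=np.hstack([b[120:260,180:330],w[160:300,200:350]])
cv2.imwrite('pics/v10.png',cv2.resize(v,None,fx=2.6,fy=2.6))
E
```

```text
bottle cap top z130 [[0.66782067 0.34009025 0.13      ]] base side [[0.663656   0.35314377 0.        ]]
time: 6.62
tool_pos: [0.5573, 0.1839, 0.1184]
ee_rot: [-1.575, -0.0, -1.208]
wrist_force: [0.1, -0.3, 0.4]
width: 0.0004
[0.55727341 0.18392291 0.11844163] [-0.08176271 58.93107466] [ 0.13257056 -0.3112728   0.37908918]
```

View pics/v10.png

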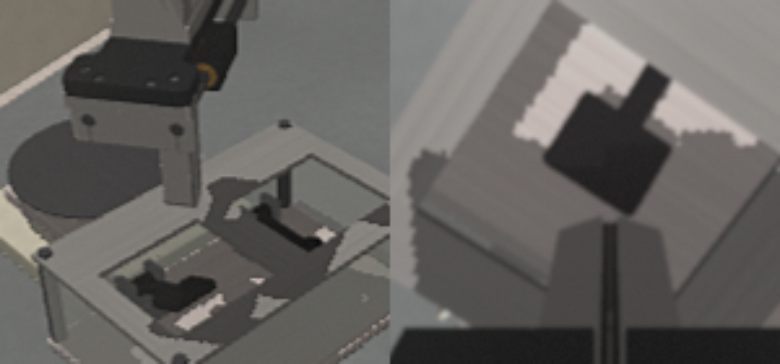

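```bash
python3 -m creep '[{"slide":[0,30,2],"roll":0,"grip":1},{"slide":[0,55,2],"roll":0,"grip":1},{"slide":[0,68,2],"roll":0,"grip":1},{"slide":[0,74,2],"roll":0,"grip":1},{"slide":[0,80,2],"roll":0,"grip":1},{"slide":[0,84,2],"roll":0,"grip":1},{"slide":[0,88,2],"roll":0,"grip":1},{"slide":[0,92,2],"roll":0,"grip":1},{"slide":[0,92,2],"roll":0,"grip":1}]'
python3 - <<'E'
from h import *
p,R,o=tool(); print(p,w2st(p*1000),o['wrist_force'])
b=snapshot('side')[:,:,::-1]; w=snapshot('wrist')[:,:,::-1]
cv2.imwrite('pics/side11.png',b);cv2.imwrite('pics/wrist11.png',w)
v=np.hstack([b[120:260,180:330],w[160:300,200:350]])
cv2.imwrite('pics/v11.png',cv2.resize(v,None,fx=2.6,fy=2.6))
E
```

```text
time: 7.47
tool_pos: [0.5609, 0.1856, 0.0296]
ee_rot: [-1.569, -0.0, -1.208]
wrist_force: [-0.7, 0.9, 2.1]
width: 0.0005
[0.56090041 0.18563272 0.02956406] [ 3.04605891 61.44011896] [-0.69689033  0.87988736  2.09552409]
```

View pics/v11.png

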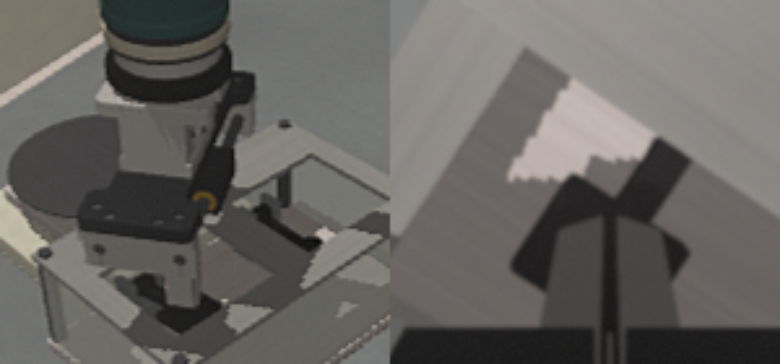

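```bash
python3 -m creep '[{"slide":[0,3,0],"roll":0,"grip":1},{"slide":[0,6,0],"roll":0,"grip":1},{"slide":[0,8,0],"roll":0,"grip":1},{"slide":[0,8,0],"roll":0,"grip":1}]'
python3 -m creep '[{"slide":[0,2,0],"roll":0,"grip":1},{"slide":[0,3,0],"roll":0,"grip":1},{"slide":[0,3,0],"roll":0,"grip":1}]'
```

```text
time: 7.9
tool_pos: [0.56, 0.1858, 0.0202]
ee_rot: [-1.571, 0.001, -1.208]
wrist_force: [-0.6, 0.7, 2.8]
width: 0.0004
time: 8.15
tool_pos: [0.5602, 0.1858, 0.019]
ee_rot: [-1.57, 0.0, -1.208]
wrist_force: [-4.2, 1.9, 10.2]
width: 0.0007
```

```bash
python3 -m creep '[{"slide":[0,1.5,0],"roll":0,"grip":1},{"slide":[0,3,0],"roll":0,"grip":1},{"slide":[0,3,0],"roll":0,"grip":1},{"slide":[0,3,0],"roll":0,"grip":1}]'
python3 -m creep '[{"slide":[0,-6,0],"roll":0,"grip":1},{"slide":[0,-25,0],"roll":0,"grip":1},{"slide":[0,-55,0],"roll":0,"grip":1},{"slide":[0,-90,0],"roll":0,"grip":1},{"slide":[0,-130,0],"roll":0,"grip":1},{"slide":[0,-170,0],"roll":0,"grip":1},{"slide":[0,-180,0],"roll":0,"grip":1},{"slide":[0,-180,0],"roll":0,"grip":1}]'
python3 - <<'E'
from h import *
p,R,o=tool(); print(p,w2st(p*1000),o['wrist_force'])
b=snapshot('side')[:,:,::-1]; w=snapshot('wrist')[:,:,::-1]
cv2.imwrite('pics/side12.png',b);cv2.imwrite('pics/wrist12.png',w)
E
```

```text
time: 8.48
tool_pos: [0.5603, 0.1859, 0.0188]
ee_rot: [-1.569, 0.0, -1.208]
wrist_force: [-9.5, -0.0, 18.8]
width: 0.0003
time: 9.15
tool_pos: [0.5629, 0.1855, 0.1989]
ee_rot: [-1.562, -0.002, -1.209]
wrist_force: [-0.1, -0.3, -0.8]
width: 0.0002
[0.56292125 0.18546649 0.19891831] [ 5.04988705 61.7500822 ] [-0.10640912 -0.26190158 -0.78451994]
```

View pics/side12.png

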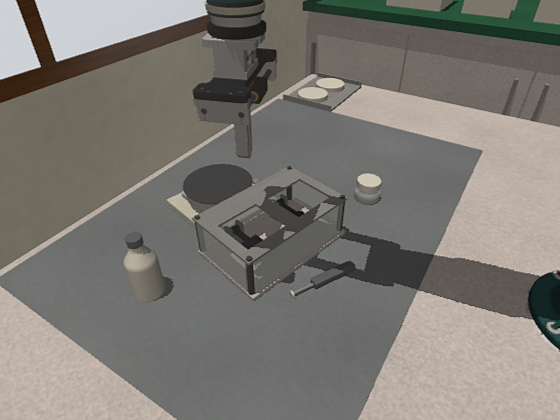

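View pics/wrist12.png

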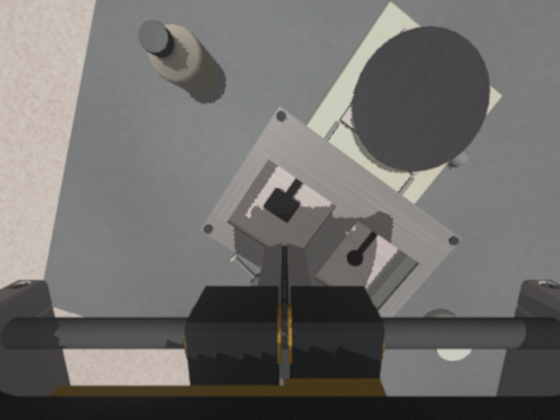

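Run:
```python
from h import *
cw=camera_info('wrist')
print('paddle',w2st(plane(cw,[281.5,205],.049)[0]*1000),'ball',w2st(plane(cw,[355,258],.045)[0]*1000))
a=cv2.imread('pics/side0.png',0).astype(int); b=cv2.imread('pics/side12.png',0).astype(int)
for n,(x0,y0,x1,y1) in dict(bottle=(120,230,168,302),jar=(352,170,386,208),wand=(288,260,358,298)).items():
    d=abs(a-b)[y0:y1,x0:x1]; print(n,'mean diff',d.mean().round(2))
v=np.clip(np.hstack([cv2.imread('pics/side9.png')[185:255,225:310],cv2.imread('pics/side12.png')[185:255,225:310]])*1.8,0,255).astype(np.uint8)
cv2.imwrite('pics/v12.png',cv2.resize(v,None,fx=4.5,fy=4.5,interpolation=cv2.INTER_NEAREST))
```

```text
paddle [-2.17753126 61.12877622] ball [ -7.50362099 -59.163335  ]
bottle mean diff 7.29
jar mean diff 8.13
wand mean diff 14.25
```

View pics/v12.png

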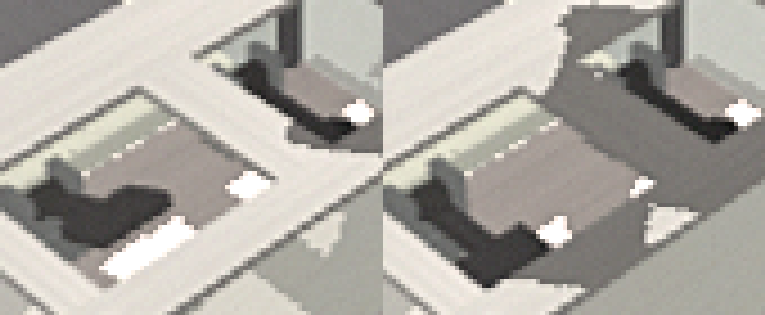

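Run:
```python
import cv2,numpy as np
a=cv2.imread('pics/side0.png',0); b=cv2.imread('pics/side12.png',0)
for n,(x0,y0,x1,y1) in dict(bottle=(122,232,166,300),jar=(354,172,384,206),wand=(290,262,356,297)).items():
    r=cv2.matchTemplate(b[y0-8:y1+8,x0-8:x1+8],a[y0:y1,x0:x1],cv2.TM_CCOEFF_NORMED); print(n,np.array(cv2.minMaxLoc(r)[3])-8,r.max().round(3))
print(abs(a.astype(int)-b)[330:400,200:300].mean())
```

```text
bottle [0 0] 0.999
jar [0 0] 1.0
wand [0 0] 0.666
7.260428571428571
```

```bash
python3 -m creep '[{"slide":[0,0,0],"roll":0,"grip":1},{"slide":[0,0,0],"roll":0,"grip":1}]'
python3 - <<'E'
from bench import ticket
print(ticket.close_job())
E
```

```text
time: 9.42
tool_pos: [0.5588, 0.1849, 0.1909]
ee_rot: [-1.577, 0.001, -1.208]
wrist_force: [-0.1, -1.3, 0.2]
width: 0.0004
the job is handed in; nothing more can be done
None
```

I pressed the ball lever first, then the paddle lever, each to its firm stop with the shut fingertips. I then raised the arm clear of the guard and handed the job in at about 9.4 s. No verdict was reported.

**Levers:** At each stop the force rose well above the 4 to 5 N the lever needs to move, to 21 N on the ball and 19 N on the paddle, with less than 0.5 mm of further travel. After the release, the pictures showed both levers lying down. The wrist camera put the ball 2 to 3.5 mm from its fully-down place, and the paddle about 2 mm from its own.

**Loose things:** The bottle and jar matched their starting places in the side view with no pixel shift. The wand also showed no shift, but the match was weak (0.67) because the robot's shadow lay across it.

**Readings that disagreed:**
- **Fingertip height:** The fingertips are about 30 mm above the reported TCP. The side and wrist pictures and both stop heights (56 and 49 mm) showed this. I went by contact force and pictures rather than the reported height.
- **Ball position:** While I was pressing, the side view put the ball lever at only about 0.35 rad. I judged that the fingers were hiding part of the ball. After the release the guard bar hid most of it in that view, so I relied on the force and the wrist view.

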